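Change the filter cartridges at the gas bench

TASK

First take the used, black-capped cartridge out of the blue-framed sloping holder and set it upright, foot down, in the free pocket of the wooden crate. Then drop the blue-capped cartridge into the blue-framed holder and the yellow-capped one into the yellow-framed holder, each foot first and fully home. Leave the green cartridge, the two used ones already in the crate, the jars, the meter, the bottle and the screwdriver where they are, and let go of everything.

Things in the scene. Friction and masses are not known exactly. Their poses are not given: they have to be found in the camera images.
- fresh_blue: new cartridge, white cylinder with a blue cap, standing on the bench, in front of the holders or to the right. 44 mm across, 120 mm high, 0.14 to 0.28 kg; origin at the centre of its foot, z towards the cap; foot tapered from 44 to 36 mm over the lowest 8 mm; cap on the top 38 mm. 
- fresh_yellow: new cartridge, white cylinder with a yellow cap, standing on the bench, at the other of these two places. 44 mm across, 120 mm high, 0.14 to 0.28 kg; origin at the centre of its foot, z towards the cap; foot tapered from 44 to 36 mm over the lowest 8 mm; cap on the top 38 mm. 
- used: used cartridge, grey cylinder with a black cap, at the start seated in the blue-framed holder, its cap end standing 56 mm out of the bore. 44 mm across, 120 mm high, 0.14 to 0.28 kg; origin at the centre of its foot, z towards the cap; foot tapered from 44 to 36 mm over the lowest 8 mm; cap on the top 38 mm. 
- green: good cartridge, white with a green cap, seated in the green-framed holder; leave it there. 44 mm across, 120 mm high, 0.14 to 0.28 kg; origin at the centre of its foot, z towards the cap; foot tapered from 44 to 36 mm over the lowest 8 mm; cap on the top 38 mm. 
- holder_blue: sloping grey holder, a 90 x 90 x 76 mm block tipped 30 degrees towards the holder's own -x (roughly towards the robot), with a blue frame round its mouth. Origin: centre of its underside on the base plate. One round bore, 48 mm across, 64 mm deep, flat bottom; rear support behind it. Fixed. The three holders stand in a row, 130 mm apart, on one plate; their order changes.
- holder_yellow: sloping grey holder, a 90 x 90 x 76 mm block tipped 30 degrees towards the holder's own -x (roughly towards the robot), with a yellow frame round its mouth. Origin: centre of its underside on the base plate. One round bore, 48 mm across, 64 mm deep, flat bottom; rear support behind it. Fixed. The three holders stand in a row, 130 mm apart, on one plate; their order changes.
- holder_green: sloping grey holder, a 90 x 90 x 76 mm block tipped 30 degrees towards the holder's own -x (roughly towards the robot), with a green frame round its mouth. Origin: centre of its underside on the base plate. One round bore, 48 mm across, 64 mm deep, flat bottom; rear support behind it. Fixed. The three holders stand in a row, 130 mm apart, on one plate; their order changes.
- holder_blue_seat (a point): centre of the bottom of the blue holder's bore; its z axis runs along the bore, out of it (30 degrees from vertical), its y axis is horizontal along the row of holders
- holder_yellow_seat (a point): centre of the bottom of the yellow holder's bore; its z axis runs along the bore, out of it (30 degrees from vertical), its y axis is horizontal along the row of holders
- holder_green_seat (a point): centre of the bottom of the green holder's bore; its z axis runs along the bore, out of it (30 degrees from vertical), its y axis is horizontal along the row of holders
- holder_blue_mouth (a point): centre of the mouth of the blue holder's bore; its z axis runs along the bore, out of it (30 degrees from vertical), its y axis is horizontal along the row of holders
- holder_yellow_mouth (a point): centre of the mouth of the yellow holder's bore; its z axis runs along the bore, out of it (30 degrees from vertical), its y axis is horizontal along the row of holders
- crate: wooden crate, 180 x 64 x 66 mm high, fixed, at the left. Origin: centre of its underside; its x axis runs along its row of three square pockets, 52 x 52 mm, 58 mm from centre to centre (at x = -58, 0 and 58 mm), floor 6 mm above the bench, walls 6 mm. Two pockets hold used cartridges, one is free.
- pad: cork disc, 44 mm across, 4 mm thick, fixed on the floor of the crate's free pocket; origin at the centre of its underside
- used_b: used black-capped cartridge standing in a crate pocket, its upper 60 mm above the rim; leave it. 44 mm across, 120 mm high, 0.14 to 0.28 kg; origin at the centre of its foot, z towards the cap; foot tapered from 44 to 36 mm over the lowest 8 mm; cap on the top 38 mm. 
- used_c: another used black-capped cartridge standing in a crate pocket; leave it. 44 mm across, 120 mm high, 0.14 to 0.28 kg; origin at the centre of its foot, z towards the cap; foot tapered from 44 to 36 mm over the lowest 8 mm; cap on the top 38 mm. 
- jar_a: closed green glass jar, 68 mm across, 90 mm high, standing about 80 mm from the blue cartridge (centre to centre); origin: centre of its underside. Leave it.
- jar_b: closed amber glass jar, 68 mm across, 90 mm high, standing about 80 mm from the yellow cartridge (centre to centre); origin: centre of its underside. Leave it.
- meter: yellow hand-held meter, 170 x 70 x 34 mm, lying at the right; origin: centre of its underside. Leave it.
- bottle: amber bottle, 66 mm across, 170 mm high, standing at the far left; origin: centre of its underside. Leave it.
- screwdriver: red-handled screwdriver lying beyond the holders. Leave it.
Things that resemble listed ones, but are neither listed nor needed, are in the scene too. What is shaped like the fresh_yellow but pink, purple or red is not meant.

How it is judged (in metres and radians):
On the way, in this order (a step that is already met when the one before it is completed fails the run):
1. the used cartridge stands foot down in the crate, before any new one is in its holder (x of used in the frame of crate between -0.085 and 0.085 m and y of used in the frame of crate between -0.027 and 0.027 m and z of used in the frame of crate below 0.018 m and angle between used's own z axis and vertical below 0.25 rad and linear speed of used below 0.02 m/s and not (z of fresh_yellow in the frame of holder_yellow_seat between -0.005 and 0.007 m and distance between fresh_yellow and holder_yellow_seat below 0.012 m and angle between the z axis of fresh_yellow and the z axis of holder_yellow_seat, either way round below 0.15 rad) and not (z of fresh_blue in the frame of holder_blue_seat between -0.005 and 0.007 m and distance between fresh_blue and holder_blue_seat below 0.012 m and angle between the z axis of fresh_blue and the z axis of holder_blue_seat, either way round below 0.15 rad)), for 0.2 s.
2. both new cartridges are home in their holders (z of fresh_blue in the frame of holder_blue_seat between -0.005 and 0.007 m and distance between fresh_blue and holder_blue_seat below 0.012 m and angle between the z axis of fresh_blue and the z axis of holder_blue_seat, either way round below 0.15 rad and z of fresh_yellow in the frame of holder_yellow_seat between -0.005 and 0.007 m and distance between fresh_yellow and holder_yellow_seat below 0.012 m and angle between the z axis of fresh_yellow and the z axis of holder_yellow_seat, either way round below 0.15 rad), for 0.2 s.
At the end, for the whole second after the job is handed in: Used cartridge foot down in the crate, foot under 18 mm high, within 0.25 rad of upright; blue, yellow and green cartridges foot first in their holders, foot within 7 mm of the bottom along the bore, 12 mm of the seat, 0.15 rad of the bore axis; all released, at rest (all of step 2 and x of used in the frame of crate between -0.085 and 0.085 m and y of used in the frame of crate between -0.027 and 0.027 m and z of used in the frame of crate below 0.018 m and angle between used's own z axis and vertical below 0.25 rad and z of green in the frame of holder_green_seat between -0.005 and 0.007 m and distance between green and holder_green_seat below 0.012 m and angle between the z axis of green and the z axis of holder_green_seat, either way round below 0.15 rad and linear speed of each of used, fresh_blue, fresh_yellow below 0.02 m/s and contact force between the fingers and used below 0.1 N and contact force between the fingers and fresh_blue below 0.1 N and contact force between the fingers and fresh_yellow below 0.1 N); the robot touches nothing.
It fails at once if a jar, the bottle, the meter or the screwdriver shoved more than 25 mm (distance of any of jar_a, jar_b, bottle, meter, screwdriver from where it was at the start of the episode above 0.025 m).
It fails at once if a jar or the bottle tipped by more than 0.5 rad (angle between any of jar_a, jar_b, bottle's own z axis and vertical above 0.5 rad).
It fails at once if the green cartridge, or a used one already in the crate, lifted or shoved more than 15 mm (distance of any of green, used_b, used_c from where it was at the start of the episode above 0.015 m).
It also fails if it takes over 72 s, if anything falls off the work surface, if the arm or the gripper's body presses on something with over 40 N, if the wrist force passes 120 N, or if a joint passes its speed limit or range.

ROBOT

A 6-joint arm with a two-finger parallel gripper is mounted at the origin on the work surface. World frame = base frame: x ahead of the robot, y to its left, z up, the work surface at z = 0. Lengths are in m, angles in degrees, forces in N, time in s.
With the tool pointing down it reaches from about 0.4 to 0.825 m from the base axis. Payload 7 kg.
Tool frame: the origin (TCP) lies at the very end of the fingers, on their centre line; the grasp point (between the pads) lies 19 mm behind it (ctrl.pinch_z is the distance from the TCP to the grasp point, in m); z points along the fingers, x is the direction in which the jaws open and shut, and the axes are right-handed (so a half turn about z gives the same grasp; the last joint's range is limited). The gripper opens to 88 mm and grips with 3 to 60 N. Pads are 19 mm wide; open, the fingers measure 130 mm over their backs; the gripper's body (78 mm by 193 mm) begins 47 mm behind the grasp point.
Start: joints at [88.929, 20.546, 0.682, 0, -70.136, -16.507], TCP at [0.204, 0.643, 0.227] pointing down, gripper open.
Joint ranges: [-176.03, 176.03], [-82.01, 121.73], [-58.28, 71.71], [-173.87, 95.51], [-174.79, -0.11], [-173.66, 173.66]. Speed limits (degrees/s): [136.94, 136.94, 172.46, 180, 180, 180].

INTERFACE

Orientations are given as [roll, pitch, yaw] about the fixed x, y, z axes, in that order (R = Rz(yaw) Ry(pitch) Rx(roll)).
In Python, from plant import ctrl gives the robot as it stands.
- The arm moves only by the tool carry_out, never from a script. Its argument "increments" is a list of rows, each a list of 7 numbers: the turn, a rotation vector about the world's x, y, z in degrees, then the shift along the world's x, y, z in mm, then the closure, from 0 (fully open) to 1 (shut). In form: [[ax, ay, az, dx, dy, dz, grip], ...]. A call has 1 to 20 rows; each row is the pose to reach, as a shift and turn from the pose commanded when the call began; what a row does not reach only later rows make up. A row lasts 1/8 s, in which the tool goes at most 62.5 mm and 10.7 degrees, less where a joint would pass 70% of its speed; a pose out of reach is approached as far as the arm can. A call with a gripper value outside its range is refused whole. The fingers move at their own pace and stop on an object; the grip force is fixed at half the most. Time passes only in rows, so rows that repeat a pose let the fingers close. It gives the time, the measured TCP pose, the force and the opening at its end, in the units of the state.
- ctrl.get_obs(): the state, without advancing time (a new reading comes with each control period).
- ctrl.snapshot(name): name is "scene" or "top"; returns a dict with "pixels" (400x640x3 uint8, blue, green, red), "intrinsics" (3x3 intrinsics, pixels), "rvec" (rotation vector, rad) and "tvec" (3), from world to camera coordinates, as OpenCV has them. Camera axes: x right, y down, z forward; pixel columns grow to the right and rows downward; lengths in m; the calibration is good to about 2 mm. A picture is of the moment at which its call begins. There is no depth.
- ctrl.close_job(): hands the job in, once; it reports no verdict.
Trained networks look in a picture, given as the dict that the camera call returned (one of the last four; its "shot" number tells which), for a name from the list of things; names that differ only in an ending like _2 or _b are one class to them, and where a whole thing is asked for, a point or a joint stands for the part that bears it (a point fixed in the world has none). Each returns a list of dicts, best first, with "confidence" (0 to 1); they miss things now and then, are a little off and sometimes report something else, mostly with a low value. They report only what shows in the picture. A call takes as long as a camera call. They do not tell look-alikes from the thing itself.
- ctrl.search_frame(picture, label): "centre" ([x, y, z] in m, in world coordinates, good to about 4 mm: the middle of the surface that is visible of it).
- ctrl.outline_of(picture, label): "pixels" (400x640 bool, what is visible of it).
The state is a dict: "clock": time; "joint_pos": joint angles; "qvel": joint speeds; "tau": joint torques, N m; "tool_pos": TCP position; "orientation": TCP orientation; "force": force on the tool from outside, world axes, zero at the start; "moment": the same for the moment, N m; "opening": finger opening in m.
Only numpy, scipy, OpenCV 4.12 (cv2) and the standard library are available. Lean on these libraries where they do the work, as an engineer would, in place of code of your own. Each camera call takes 0.05 s, during which the arm holds its last target. There are 200 camera calls.

## Working session

There is one attempt and no reset: what is moved stays moved. The work goes in short steps, Python scripts to look and compute and a tool call to move; the robot and the scene stay as the last step left them, time stands still between calls to the robot, and variables do not carry over. Pictures are saved under pics/ and viewed, about 8 in all and at most 12, crops included, and the job is handed in when it is done.

Besides the shell and the picture viewer there is one more tool, called after ">>>" as name([rows], argument=value, ...), one row to a line, values as JSON. carry_out: Moves the arm, as the interface text tells. Its arguments: {"type":"object","properties":{"increments":{"type":"array"}},"required":["increments"]}

```bash
mkdir -p pics
cat > h.py <<'E'
import numpy as np, cv2
from plant import ctrl
def snap(n): return ctrl.snapshot(n)
def proj(p,X):
    return cv2.projectPoints(np.array(X,float).reshape(-1,3),np.array(p['rvec'],float),np.array(p['tvec'],float),np.array(p['intrinsics'],float),None)[0].reshape(-1,2)
def ray(p,uv):
    R=cv2.Rodrigues(np.array(p['rvec'],float))[0];t=np.array(p['tvec'],float).ravel()
    d=R.T@np.linalg.inv(np.array(p['intrinsics'],float))@np.array([uv[0],uv[1],1.]);return -R.T@t,d
def atz(p,uv,z):
    c,d=ray(p,uv);return c+d*(z-c[2])/d[2]
E
python3 - <<'E'
from h import *
np.set_printoptions(precision=4,suppress=True)
ps={n:snap(n) for n in("scene","top")}
for n,p in ps.items():
    cv2.imwrite(f'pics/{n}0.png',p['pixels'])
    print(n,ray(p,(320,200)))
    for l in "fresh_blue fresh_yellow used green holder_blue holder_yellow holder_green crate pad jar_a jar_b meter bottle screwdriver holder_blue_mouth holder_yellow_mouth holder_blue_seat holder_yellow_seat".split():
        try: r=ctrl.search_frame(p,l)
        except Exception as e: print(l,e);continue
        print(l,[(np.round(d['centre'],3).tolist(),round(d['confidence'],2)) for d in r[:4]])
print({k:np.round(v,3) for k,v in ctrl.get_obs().items()})
E
```

```text
scene (array([ 1.2088, -0.799 ,  0.9093]), array([-0.4926,  0.5903, -0.6396]))
fresh_blue [([0.649, 0.066, 0.077], 0.66), ([0.46, -0.377, 0.081], 0.57)]
fresh_yellow [([0.467, -0.029, 0.08], 0.85), ([0.355, -0.076, 0.113], 0.63), ([0.42, -0.122, 0.079], 0.6), ([0.387, 0.127, 0.071], 0.58)]
used [([0.593, -0.06, 0.128], 0.83), ([0.57, 0.33, 0.103], 0.75), ([0.456, 0.346, 0.105], 0.55), ([0.651, -0.196, 0.07], 0.27)]
green [([0.595, -0.187, 0.128], 0.55)]
holder_blue [([0.648, -0.068, 0.072], 0.58)]
holder_yellow [([0.649, 0.064, 0.08], 0.64), ([0.451, -0.451, 0.067], 0.21)]
holder_green [([0.654, -0.198, 0.072], 0.66)]
crate [([0.513, 0.324, 0.043], 0.77), ([0.651, -0.2, 0.074], 0.34)]
pad [([0.66, -0.432, 0.037], 0.33)]
jar_a [([0.453, -0.452, 0.064], 0.93), ([0.394, 0.027, 0.091], 0.51)]
jar_b [([0.453, -0.452, 0.064], 0.93), ([0.394, 0.027, 0.091], 0.51)]
meter [([0.664, -0.433, 0.037], 0.9)]
bottle [([0.725, 0.272, 0.08], 0.75), ([0.46, -0.373, 0.083], 0.35)]
screwdriver [([0.728, -0.017, 0.017], 0.5)]
holder_blue_mouth [([0.652, -0.071, 0.077], 0.76), ([0.649, 0.066, 0.074], 0.27
[... 1312 characters left out ...]
 0.57), ([0.816, -0.007, 0.02], 0.4)]
holder_yellow_mouth [([0.613, 0.088, 0.085], 0.65), ([0.58, -0.05, 0.134], 0.61)]
holder_blue_seat [([0.626, -0.045, 0.098], 0.97)]
holder_yellow_seat [([0.612, 0.082, 0.086], 0.73), ([0.558, 0.337, 0.125], 0.26)]
{'clock': np.float64(1.9), 'joint_pos': array([ 88.93 ,  20.546,   0.681,   0.001, -70.137, -16.507]), 'qvel': array([-0.005,  0.058, -0.023,  0.13 , -0.018, -0.081]), 'tau': array([  0.   , -58.236,  29.33 ,   7.003,   0.012,  -0.   ]), 'tool_pos': array([0.204, 0.643, 0.227]), 'orientation': array([-179.999,   -0.002, -107.577]), 'force': array([ 0.23 , -0.51 ,  0.736]), 'moment': array([ 0.001, -0.008,  0.003]), 'opening': np.float64(0.087)}
```

View pics/scene0.png

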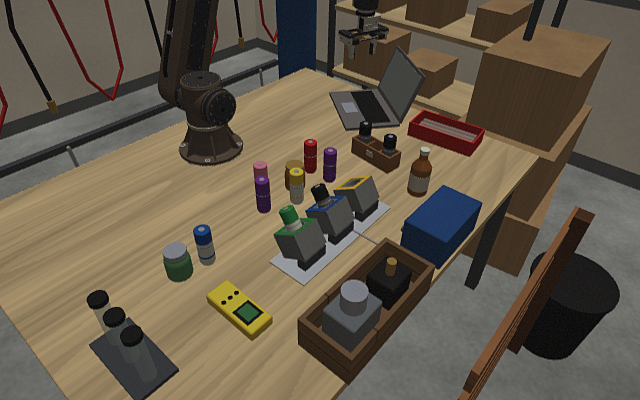

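View pics/top0.png

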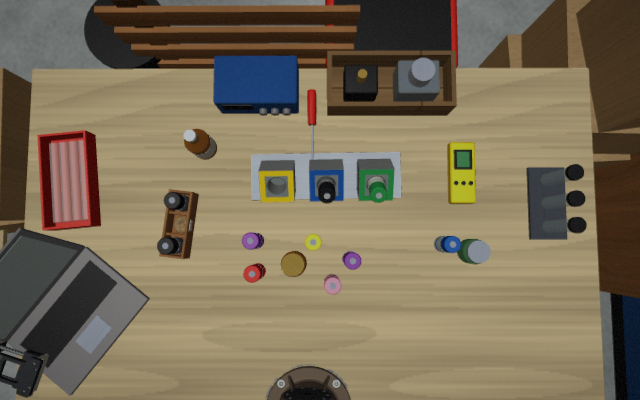

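The scene picture shows the used cartridge in the blue holder at (320,195), the green one at (290,215), and the yellow holder at (358,190). The top view shows the fresh yellow at (313,242), the fresh blue at (452,244), and the crate at (178,224) with its middle pocket free. Next I'll fit models to the outlines in both views.

```bash
cat > fit.py <<'E'
from h import *
from scipy.optimize import least_squares
A=np.linspace(0,2*np.pi,32,endpoint=False); D=np.c_[np.cos(A),np.sin(A)]
C=np.c_[np.cos(A),np.sin(A)]
def cyl(base,axis,s0,s1,r=.022):
    axis=np.array(axis)/np.linalg.norm(axis);e=np.cross(axis,[0,1,0]);e/=np.linalg.norm(e);f=np.cross(axis,e)
    ring=r*(C[:,:1]*e+C[:,1:]*f)
    return np.vstack([np.array(base)+axis*s+ring for s in(s0,s1)])
def msup(m):
    n,l,st,_=cv2.connectedComponentsWithStats(m.astype(np.uint8));k=1+np.argmax(st[1:,4])
    v,u=np.nonzero(l==k);return (np.c_[u,v]@D.T).max(0)+.4
def sup(p,X): return (proj(p,X)@D.T).max(0)
def mask(p,label,X):
    "the outline of that class that lies nearest the projection of the expected point X"
    q=proj(p,X).mean(0);best=None
    for d in ctrl.outline_of(p,label):
        v,u=np.nonzero(d['pixels'])
        if len(u)<15: continue
        e=np.hypot(u.mean()-q[0],v.mean()-q[1])
        if best is None or e<best[0]: best=(e,d['pixels'],d['confidence'])
    if best is None or best[0]>14: print('no mask',label,p['name'],None if best is None else best[0]);return None
    return best[1]
def solve(res,x0):
    s=least_squares(res,x0,loss='soft_l1',x_scale=.01,diff_step=1e-4)
    return s.x,np.sqrt(np.mean(s.fun**2))
E
cat > m1.py <<'E'
from fit import *
np.set_printoptions(precision=4,suppress=True)
ps=[]
for n in("scene","top"):
    p=snap(n);p['name']=n;ps.append(p)
def stand(label,x,y,z=0.):
    M=[(p,mask(p,label,[x,y,z+.07])) for p in ps];M=[(p,msup(m)) for p,m in M if m is not None]
    def res(q,M=M): return np.concatenate([sup(p,cyl([q[0],q[1],q[2]],[0,0,1],.0,.12))-s for p,s in M])
    for p,s in M:
        r=solve(lambda q:res([q[0],q[1],z],[(p,s)]),[x,y]);print('  ',label,p['name'],r)
    r=solve(lambda q:res(q),[x,y,z]);print(label,'both',r)
    return r[0]
stand('fresh_blue',.45,-.365);stand('fresh_yellow',.457,-.02)
# seated: used, green share z, yaw, spacing
def axis(yaw): return np.array([-.5*np.cos(yaw),-.5*np.sin(yaw),.75**.5])
def seat(q,k): return np.array([q[0]+.13*k*np.sin(q[3]),q[1]-.13*k*np.cos(q[3]),q[2]])
g=[.61,-.05,.09]
S=[]
for p in ps:
    for k,l in((0,'used'),(1,'green')):
        m=mask(p,l,np.array([.585,-.052-.13*k,.132]))
        if m is not None: S.append((p,k,msup(m),l))
def res(q,S=S): return np.concatenate([sup(p,cyl(seat(q,k),axis(q[3]),0.002,.056))-s for p,k,s,l in S])
q,e=solve(res,g+[0.]);print('mouth blue x y z yaw(rad)',q,e)
for s in S: r=res(q,[s]);print('  ',s[0]['name'],s[3],np.sqrt(np.mean(r**2)))
for n in ps: print(n['name'],'mouths',proj(n,[seat(q,k) for k in(-1,0,1)]).round(1).tolist())
# crate
for l,x,y in(('used_b',.555,.34),('used_c',.445,.35)):
    M=[(p,mask(p,l,[x,y,.1])) for p in ps];M=[(p,msup(m)) for p,m in M if m is not None]
    print(l,solve(lambda q:np.concatenate([sup(p,cyl([q[0],q[1],.006],[0,0,1],.06,.12))-s for p,s in M]),[x,y]))
def box(q):
    c,s=np.cos(q[2]),np.sin(q[2]);return [[q[0]+c*a-s*b,q[1]+s*a+c*b,h] for a in(-.09,.09) for b in(-.032,.032) for h in(0,.066)]
M=[(p,mask(p,'crate',[.5,.343,.04])) for p in ps];M=[(p,msup(m)) for p,m in M if m is not None]
for MM in [M]+[[m] for m in M]: print('crate',solve(lambda q:np.concatenate([sup(p,box(q))-s for p,s in MM]),[.5,.343,-.1]))
vis=[]
for p in ps:
    im=p['pixels'].copy()
    for k in(-1,0,1):
        for r in(.024,):
            cv2.polylines(im,[np.int32(np.round(proj(p,cyl(seat(q,k),axis(q[3]),0,0,r)[:32])))],True,(255,0,255),1)
    u,v=proj(p,seat(q,0))[0]; 
    vis.append(cv2.resize(im[int(v)-50:int(v)+50,int(u)-80:int(u)+80],None,fx=4,fy=4,interpolation=cv2.INTER_CUBIC)[:, :])
cv2.imwrite('pics/m1.png',cv2.resize(np.vstack(vis),(480,600)))
E
python3 m1.py
```

```text
fresh_blue scene (array([ 0.4481, -0.3663]), np.float64(0.6641362378064399))
   fresh_blue top (array([ 0.4456, -0.3652]), np.float64(0.23075583032468677))
fresh_blue both (array([ 0.4458, -0.3655, -0.0025]), np.float64(0.4803501960584354))
   fresh_yellow scene (array([ 0.4547, -0.0142]), np.float64(0.5266457809358982))
   fresh_yellow top (array([ 0.4511, -0.0128]), np.float64(0.4177694926500147))
fresh_yellow both (array([ 0.4515, -0.0122, -0.0033]), np.float64(0.48108674329810375))
mouth blue x y z yaw(rad) [ 0.5996 -0.0473  0.088   0.0049] 0.7183601022988542
   scene used 0.5937287790738088
   scene green 0.48392274768082033
   top used 1.1441830394879327
   top green 0.4102621474423474
scene mouths [[351.8, 184.2], [324.7, 204.5], [294.0, 227.5]]
top mouths [[276.7, 185.4], [326.2, 185.1], [375.8, 184.9]]
used_b (array([0.5587, 0.3426]), np.float64(1.3755681628022927))
used_c (array([0.4439, 0.3581]), np.float64(1.2871961851796507))
crate (array([ 0.4997,  0.3533, -0.1286]), np.float64(0.8913451562631839))
crate (array([ 0.5026,  0.3517, -0.1253]), np.float64(1.0619409118221146))
crate (array([ 0.4989,  0.3531, -0.1285]), np.float64(0.2601050438280422))
```

View pics/m1.png

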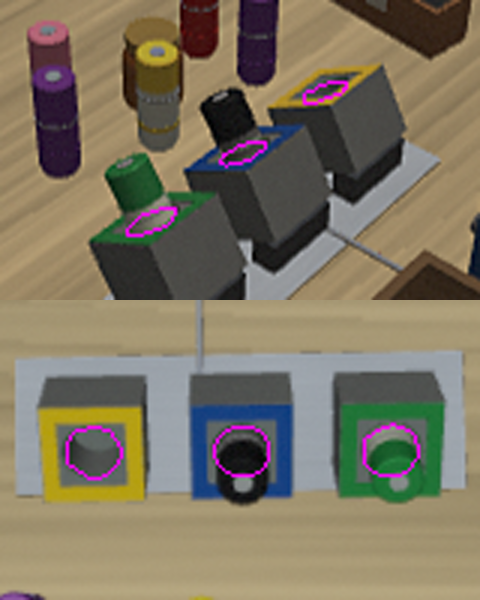

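The fit is good: the drawn mouths sit on the bores in both views, with the yellow mouth at about (277,185) in the top view. Next I'll compute the approach moves.

```bash
cat > d.py <<'E'
from h import *
from scipy.spatial.transform import Rotation as Ro
import sys
def R_t(tilt,yaw): # tool down with jaw axis at yaw, then tipped forward
    return Ro.from_euler('y',-tilt,degrees=True)*Ro.from_euler('z',yaw,degrees=True)*Ro.from_euler('x',180,degrees=True)
def delta(tilt,yaw,pos):
    o=ctrl.get_obs();R0=Ro.from_euler('xyz',o['orientation'],degrees=True)
    w=(R_t(tilt,yaw)*R0.inv()).as_rotvec(degrees=True)
    return np.round(np.r_[w,(np.array(pos)-o['tool_pos'])*1000],1).tolist()
M=np.array([.5996,-.0473,.088]);MY=M+[-.0006,.13,0];a=np.array([-.5,-.0025,.866])
E
python3 - <<'E'
from d import *
print(delta(0,-90,[.45,.35,.27]));print(delta(30,-90,M+.2*a));print(delta(30,-90,M+.09*a))
E
```

```text
[0.0, 0.0, 17.6, 246.1, -293.4, 43.5]
[-4.6, -29.8, 17.2, 295.7, -691.2, 34.7]
[-4.6, -29.8, 17.2, 350.7, -691.0, -60.6]
```

>>> carry_out([
  [0, 0, 17.6, 60, -70, 40, 0],
  [0, 0, 17.6, 246, -293, 43.5, 0],
  [0, 0, 17.6, 246, -293, 43.5, 0],
  [0, 0, 17.6, 246, -293, 43.5, 0],
  [0, 0, 17.6, 246, -293, 43.5, 0],
  [0, 0, 17.6, 246, -293, 43.5, 0],
  [-4.6, -29.8, 17.2, 295.7, -691, 35, 0],
  [-4.6, -29.8, 17.2, 295.7, -691, 35, 0],
  [-4.6, -29.8, 17.2, 295.7, -691, 35, 0],
  [-4.6, -29.8, 17.2, 295.7, -691, 35, 0],
  [-4.6, -29.8, 17.2, 295.7, -691, 35, 0],
  [-4.6, -29.8, 17.2, 295.7, -691, 35, 0],
  [-4.6, -29.8, 17.2, 295.7, -691, 35, 0],
  [-4.6, -29.8, 17.2, 295.7, -691, 35, 0],
  [-4.6, -29.8, 17.2, 350.7, -691, -60.5, 0],
  [-4.6, -29.8, 17.2, 350.7, -691, -60.5, 0],
  [-4.6, -29.8, 17.2, 350.7, -691, -60.5, 0],
  [-4.6, -29.8, 17.2, 350.7, -691, -60.5, 0],
])

```text
clock: 4.95
tool_pos: [0.5553, -0.0489, 0.1694]
orientation: [-150.5, 0.1, -89.9]
force: [-1.0, 1.2, -0.4]
opening: 0.0873
```

Run:
```python
from d import *
o=ctrl.get_obs();v=[]
R=Ro.from_euler('xyz',o['orientation'],degrees=True).as_matrix();T=o['tool_pos']
for n in("scene","top"):
    p=snap(n);im=p['pixels'].copy()
    q=proj(p,T)[0]
    u0,v0=int(q[0])-60,int(q[1])-45
    c=cv2.resize(im[v0:v0+90,u0:u0+120],None,fx=5,fy=5,interpolation=cv2.INTER_CUBIC)
    for X,col in((T+R@[.044,0,0],(0,255,0)),(T-R@[.044,0,0],(0,255,0)),(T,(0,0,255)),(M+.056*a,(255,0,255)),(M+.06*a-R@[.044,0,0]*0,(255,0,255))):
        w=(proj(p,X)[0]-[u0-.5,v0-.5])*5;cv2.circle(c,tuple(np.int32(w)),4,col,-1)
    v.append(c)
cv2.imwrite('pics/g1.png',cv2.resize(np.vstack(v),(400,600)))
print(o['tool_pos'],o['orientation'],delta(30,-90,M+.014*a))
```

```text
[ 0.55533423 -0.04893954  0.16939455] [-1.50456307e+02  1.41382768e-01 -8.99160819e+01] [-0.2, -0.3, -0.2, 37.0, 0.8, -70.6]
```

View pics/g1.png

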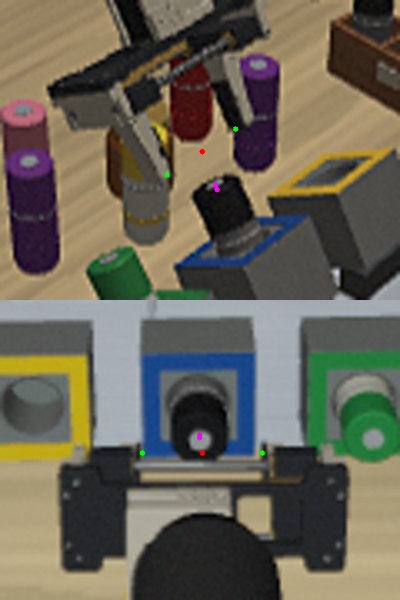

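The crop shows the open fingers straddling the used cap at about (200,437), with the projected fingertips where expected. I'll descend and grip.

>>> carry_out([
  [0, 0, 0, 18, 0.8, -35, 0],
  [-0.2, -0.3, -0.2, 30, 0.8, -57, 0],
  [-0.2, -0.3, -0.2, 37, 0.8, -70.5, 0],
  [-0.2, -0.3, -0.2, 37, 0.8, -70.5, 0],
  [-0.2, -0.3, -0.2, 37, 0.8, -70.5, 0],
  [-0.2, -0.3, -0.2, 37, 0.8, -70.5, 1],
  [-0.2, -0.3, -0.2, 37, 0.8, -70.5, 1],
  [-0.2, -0.3, -0.2, 37, 0.8, -70.5, 1],
  [-0.2, -0.3, -0.2, 37, 0.8, -70.5, 1],
  [-0.2, -0.3, -0.2, 37, 0.8, -70.5, 1],
  [-0.2, -0.3, -0.2, 37, 0.8, -70.5, 1],
  [-0.2, -0.3, -0.2, 37, 0.8, -70.5, 1],
])

```text
clock: 6.55
tool_pos: [0.5935, -0.0502, 0.129]
orientation: [-153.0, 1.0, -89.6]
force: [-2.9, 3.8, 6.1]
opening: 0.0408
```

Run:
```python
from d import *
o=ctrl.get_obs();print({k:np.round(v,3).tolist() for k,v in o.items()})
v=[];T=o['tool_pos']
for n in("scene","top"):
    p=snap(n);im=p['pixels'].copy();q=proj(p,T)[0]
    u0,v0=int(q[0])-60,int(q[1])-45
    c=cv2.resize(im[v0:v0+90,u0:u0+120],None,fx=5,fy=5,interpolation=cv2.INTER_CUBIC)
    w=(q-[u0-.5,v0-.5])*5;cv2.circle(c,tuple(np.int32(w)),3,(0,0,255),-1);v.append(c)
cv2.imwrite('pics/g2.png',cv2.resize(np.vstack(v),(400,600)))
o=ctrl.get_obs();print(o['tool_pos'],o['qvel'])
```

```text
{'clock': 6.55, 'joint_pos': [4.558, 4.888, -57.525, 61.872, -1.169, 24.021], 'qvel': [-1.038, -0.026, -0.184, 2.776, 0.353, -1.851], 'tau': [-2.017, -25.562, 20.347, 0.852, -0.795, 0.135], 'tool_pos': [0.594, -0.05, 0.129], 'orientation': [-152.962, 0.951, -89.573], 'force': [-2.891, 3.812, 6.149], 'moment': [1.41, 1.505, 0.718], 'opening': 0.041}
[ 0.59355875 -0.05020294  0.1290007 ] [ 0.05314223  0.06161816 -0.01626613 -0.29359999  0.07494897  0.11600638]
```

View pics/g2.png

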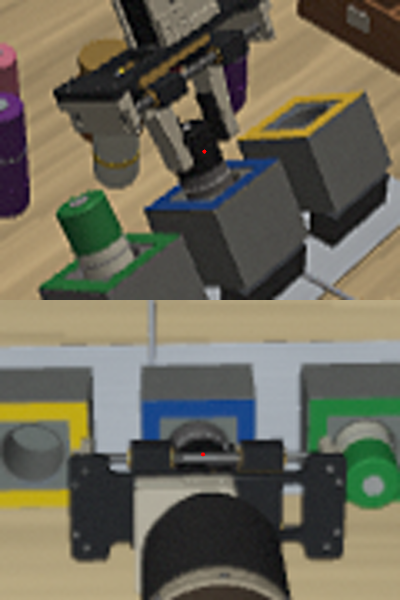

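The crop shows the pads only on the top edge of the cap: joints 3 and 5 are at their limits, so the tool can't align with the bore that low. I'll keep the jaws along y and grip with the tool tipped about 15° instead of 30°. The pads still hold the cylinder's sides.

```bash
cat >> d.py <<'E'
def tcp(G,tilt,yaw=-90): return np.array(G)+.019*R_t(tilt,yaw).apply([0,0,1])
E
python3 - <<'E'
from d import *
print(delta(30,-90,M+.10*a)); print(delta(15,-90,tcp(M+.12*a,15)));print(delta(15,-90,tcp(M+.035*a,15)))
E
```

```text
[-0.9, -3.0, -0.5, -44.0, 2.7, 45.6]
[-1.0, 12.0, -0.3, -49.0, 2.6, 44.6]
[-1.0, 12.0, -0.3, -6.5, 2.8, -29.0]
```

>>> carry_out([
  [0, 0, 0, 0, 0, 0, 0],
  [0, 0, 0, 0, 0, 0, 0],
  [0, 0, 0, 0, 0, 0, 0],
  [0, 0, 0, -22, 2.7, 23, 0],
  [-0.9, 0, -0.5, -44, 2.7, 45, 0],
  [-1, 12, -0.3, -49, 2.6, 44.6, 0],
  [-1, 12, -0.3, -49, 2.6, 44.6, 0],
  [-1, 12, -0.3, -49, 2.6, 44.6, 0],
  [-1, 12, -0.3, -49, 2.6, 44.6, 0],
])

```text
clock: 7.78
tool_pos: [0.5431, -0.0492, 0.1716]
orientation: [-165.1, -0.1, -90.1]
force: [-1.5, -0.9, -0.5]
opening: 0.0875
```

Run:
```python
from d import *
o=ctrl.get_obs();print(o['joint_pos'],o['tool_pos'],o['orientation'],o['opening'])
print(delta(15,-90,tcp(M+.12*a,15)));print(delta(15,-90,tcp(M+.035*a,15)))
```

```text
[ 18.89033621   2.25231801 -35.50535073   7.91720459 -38.44436362
  65.43479445] [ 0.54305095 -0.04917967  0.17158878] [-1.65118686e+02 -1.34420169e-01 -9.00827284e+01] 0.08752585898616688
[0.1, -0.1, 0.1, 1.5, 1.6, 2.0]
[0.1, -0.1, 0.1, 44.0, 1.8, -71.6]
```

>>> carry_out([
  [0, 0, 0, 16, 1.6, -24, 0],
  [0, 0, 0, 30, 1.7, -48, 0],
  [0, 0, 0, 38, 1.8, -62, 0],
  [0, 0, 0, 44, 1.8, -71.5, 0],
  [0, 0, 0, 44, 1.8, -71.5, 0],
  [0, 0, 0, 44, 1.8, -71.5, 0],
  [0, 0, 0, 44, 1.8, -71.5, 1],
  [0, 0, 0, 44, 1.8, -71.5, 1],
  [0, 0, 0, 44, 1.8, -71.5, 1],
  [0, 0, 0, 44, 1.8, -71.5, 1],
  [0, 0, 0, 44, 1.8, -71.5, 1],
  [0, 0, 0, 44, 1.8, -71.5, 1],
])

```text
clock: 9.28
tool_pos: [0.5879, -0.0467, 0.1011]
orientation: [-165.1, -0.1, -90.0]
force: [0.3, 0.1, 0.9]
opening: 0.0439
```

Run:
```python
from d import *
o=ctrl.get_obs();print(o['joint_pos'],o['tool_pos'],o['orientation'],o['opening'],o['qvel'])
print(delta(15,-90,tcp(M+.035*a,15)))
```

```text
[ 17.21498148  11.49527657 -36.22505004   9.40715107 -28.3521407
  65.03494768] [ 0.58789842 -0.04666151  0.10111664] [-1.65084280e+02 -8.35360041e-02 -9.00223068e+01] 0.043862035691346585 [ 0.03270887 -0.00010861  0.05026846  0.09499488 -0.05127888  0.06556548]
[0.1, -0.1, 0.0, -0.9, -0.7, -1.2]
```

```bash
cat >> d.py <<'E'
def R_t(tilt,yaw): # yaw of jaw axis; tipped about the jaw axis, positive = fingers pointing away along (yaw+90)
    e=lambda ax,v: Ro.from_euler(ax,v,degrees=True)
    return e('z',yaw+90)*e('y',-tilt)*e('z',-90)*e('x',180)
def place(ft,tilt,yaw,foot): # TCP pose for a given foot position
    return delta(tilt,yaw,np.array(foot)-R_t(tilt,yaw).apply(ft))
E
python3 - <<'E'
from d import *
o=ctrl.get_obs();R=Ro.from_euler('xyz',o['orientation'],degrees=True)
ft=R.inv().apply(M-.064*a-o['tool_pos']);print('foot in tool',ft.tolist(),'axis',R.inv().apply(a))
np.save('ft.npy',ft)
for t,y,f in((15,-90,M+.07*a),(-15,-97.4,[.5,.2,.20]),(-15,-97.4,[.5,.3525,.18]),(-15,-97.4,[.5,.3525,.09])): print(f,place(ft,t,y,f))
E
```

```text
foot in tool [0.00036154807805447223, -0.024586876636817905, 0.07748051891683937] axis [ 0.00395727  0.26024641 -0.96551458]
[ 0.5646   -0.047475  0.14862 ] [0.1, -0.1, 0.0, -67.1, -0.5, 116.0]
[0.5, 0.2, 0.2] [2.0, 29.9, -7.2, -91.5, 247.5, 180.1]
[0.5, 0.3525, 0.18] [2.0, 29.9, -7.2, -91.5, 400.0, 160.1]
[0.5, 0.3525, 0.09] [2.0, 29.9, -7.2, -91.5, 400.0, 70.1]
```

>>> carry_out([
  [0, 0, 0, -10, 0, 17.3, 1],
  [0, 0, 0, -25, 0, 43.3, 1],
  [0, 0, 0, -40, 0, 69.3, 1],
  [0, 0, 0, -55, 0, 95.3, 1],
  [0, 0, 0, -67, -0.5, 116, 1],
  [0, 5, -1, -70, 20, 145, 1],
  [0.5, 11, -2.5, -75, 60, 170, 1],
  [1, 18, -4.5, -80, 105, 180, 1],
  [1.5, 25, -6, -86, 155, 180, 1],
  [2, 29.9, -7.2, -91.5, 205, 180, 1],
  [2, 29.9, -7.2, -91.5, 255, 175, 1],
  [2, 29.9, -7.2, -91.5, 305, 170, 1],
  [2, 29.9, -7.2, -91.5, 350, 165, 1],
  [2, 29.9, -7.2, -91.5, 385, 160, 1],
  [2, 29.9, -7.2, -91.5, 400, 160, 1],
  [2, 29.9, -7.2, -91.5, 400, 160, 1],
  [2, 29.9, -7.2, -91.5, 400, 160, 1],
])

```text
clock: 11.4
tool_pos: [0.4964, 0.3525, 0.2612]
orientation: [165.0, -0.0, -97.4]
force: [1.1, 0.3, -1.2]
opening: 0.0433
```

```bash
cat > m2.py <<'E'
from fit import *
from d import *
np.set_printoptions(precision=4,suppress=True)
o=ctrl.get_obs();ft=np.load('ft.npy');R=Ro.from_euler('xyz',o['orientation'],degrees=True)
print(o['joint_pos'],o['tool_pos'],o['orientation'],o['opening'],o['force'])
print('foot',R.apply(ft)+o['tool_pos'])
v=[]
for n in("scene","top"):
    p=snap(n);im=p['pixels'].copy();q=proj(p,o['tool_pos'])[0]
    u0,v0=int(q[0])-60,int(q[1])-45
    c=cv2.resize(im[v0:v0+90,u0:u0+120],None,fx=5,fy=5,interpolation=cv2.INTER_CUBIC)
    f=R.apply(ft)+o['tool_pos']
    ax=R.apply([0,np.sin(np.deg2rad(15)),-np.cos(np.deg2rad(15))])
    for s in (.008,.12):
        w=(proj(p,cyl(f,ax,s,s)[:32])-[u0-.5,v0-.5])*5;cv2.polylines(c,[np.int32(w)],True,(255,0,255),1)
    if abs(f[1])>.2 and f[1]>0:
        b=np.array([[(.026*i),(.026*j)] for i,j in((1,1),(1,-1),(-1,-1),(-1,1))]);t=np.deg2rad(-7.4)
        b=b@np.array([[np.cos(t),np.sin(t)],[-np.sin(t),np.cos(t)]])+[.5,.3525]
        w=(proj(p,np.c_[b,np.full(4,.066)])-[u0-.5,v0-.5])*5;cv2.polylines(c,[np.int32(w)],True,(0,255,255),1)
    v.append(c)
import sys
cv2.imwrite(sys.argv[1],cv2.resize(np.vstack(v),(400,600)))
E
python3 m2.py pics/c1.png
```

```text
[ 45.72    20.7073   8.7131 -11.9704 -87.2434  38.4252] [0.4964 0.3525 0.2612] [164.969   -0.0273 -97.3983] 0.043338008070567376 [ 1.0945  0.2862 -1.1815]
foot [0.5    0.3516 0.18  ]
```

View pics/c1.png

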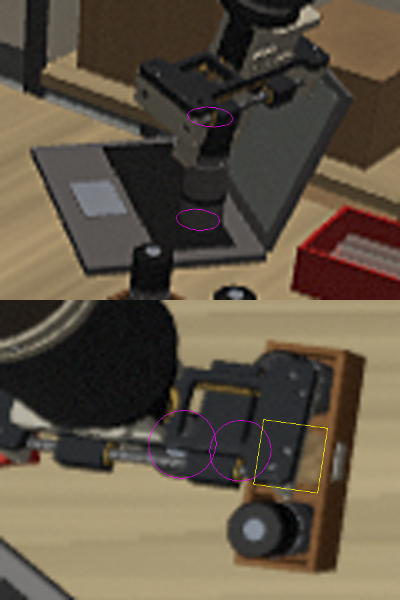

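Run:
```python
from d import *
from fit import cyl
o=ctrl.get_obs();ft=np.load('ft.npy');R=Ro.from_euler('xyz',o['orientation'],degrees=True)
p=snap("scene");f=R.apply(ft)+o['tool_pos'];q=proj(p,f+[0,0,.06])[0];u0,v0=int(q[0])-40,int(q[1])-30
c=np.clip(cv2.resize(p['pixels'][v0:v0+60,u0:u0+80],None,fx=8,fy=8,interpolation=cv2.INTER_CUBIC)*2.5,0,255).astype(np.uint8)
for s in (0,.008,.06,.12):
    w=(proj(p,cyl(f,[0,0,1],s,s,.018 if s==0 else .022)[:32])-[u0-.5,v0-.5])*8;cv2.polylines(c,[np.int32(w)],True,(255,0,255),1)
cv2.imwrite('pics/c2.png',c)
```

```text
(no output)
```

View pics/c2.png

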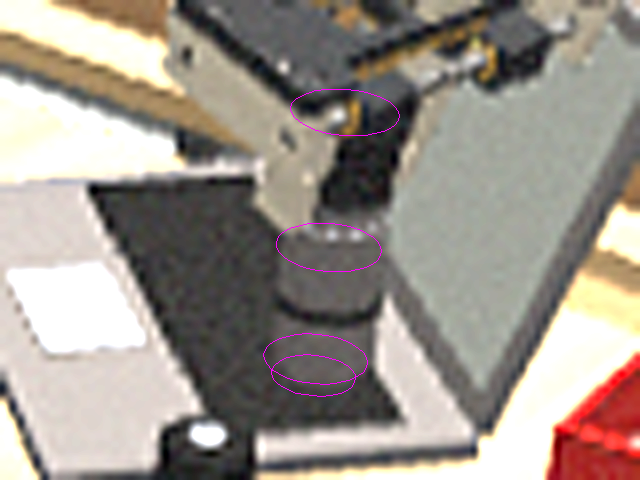

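The brightened crop shows the held cartridge upright, its body at about (325,300) and within about 1 px (2.5 mm) of the prediction. I'll lower it into the pocket.

>>> carry_out([
  [0, 0, 0, 0, 1, -40, 1],
  [0, 0, 0, 0, 1, -80, 1],
  [0, 0, 0, 0, 1, -100, 1],
  [0, 0, 0, 0, 1, -112, 1],
  [0, 0, 0, 0, 1, -124, 1],
  [0, 0, 0, 0, 1, -136, 1],
  [0, 0, 0, 0, 1, -136, 1],
  [0, 0, 0, 0, 1, -136, 1],
])

```text
clock: 12.55
tool_pos: [0.4967, 0.3545, 0.1256]
orientation: [165.0, 0.0, -97.4]
force: [-0.5, -0.2, -2.5]
opening: 0.0436
```

>>> carry_out([
  [0, 0, 0, 0, 0, -10, 1],
  [0, 0, 0, 0, 0, -20, 1],
  [0, 0, 0, 0, 0, -27, 1],
  [0, 0, 0, 0, 0, -32, 1],
  [0, 0, 0, 0, 0, -33, 1],
  [0, 0, 0, 0, 0, -33, 1],
])

```text
clock: 13.3
tool_pos: [0.4965, 0.3544, 0.0921]
orientation: [165.0, -0.0, -97.4]
force: [0.2, 0.1, -2.7]
opening: 0.0438
```

>>> carry_out([
  [0, 0, 0, 0, 0, -2, 1],
  [0, 0, 0, 0, 0, -2, 1],
  [0, 0, 0, 0, 0, -2, 0],
  [0, 0, 0, 0, 0, -2, 0],
  [0, 0, 0, 0, 0, -2, 0],
  [0, 0, 0, 0, 0, -2, 0],
  [0, 0, 0, 0, 0, 20, 0],
  [0, 0, 0, 0, 0, 60, 0],
  [0, 0, 0, 0, 0, 100, 0],
  [0, 0, 0, 0, 0, 150, 0],
  [0, 0, 0, 0, -60, 170, 0],
  [0, 0, 0, 0, -120, 180, 0],
  [0, 0, 0, 0, -120, 180, 0],
])

```text
clock: 14.92
tool_pos: [0.4967, 0.2313, 0.2741]
orientation: [165.1, 0.1, -97.5]
force: [0.1, 0.4, 0.1]
opening: 0.0878
```

Run:
```python
from d import *
p=snap("scene");q=proj(p,[.5,.35,.08])[0];u0,v0=int(q[0])-60,int(q[1])-45
cv2.imwrite('pics/c3.png',np.clip(cv2.resize(p['pixels'][v0:v0+90,u0:u0+120],None,fx=5,fy=5,interpolation=cv2.INTER_CUBIC)*1.6,0,255).astype(np.uint8))
for d in ctrl.search_frame(p,'used'): print(d['centre'],d['confidence'])
Y=[.4525,-.013];B=[.4465,-.3655];J=[.395,.035]
# grasp standing: foot-to-grasp 97mm, tip -15
for yaw in(-130,-120): print('Y',yaw,delta(-15,yaw,tcp([*Y,.22],-15,yaw)),delta(-15,yaw,[*Y,0]+np.array([0,0,.097])+.019*R_t(-15,yaw).apply([0,0,1])))
print(ctrl.get_obs()['tool_pos'],ctrl.get_obs()['joint_pos'])
for l,X in(('jar_a',None),):
    for d in ctrl.search_frame(p,l): print(l,d['centre'],d['confidence'])
```

```text
[0.4553, 0.345, 0.1029] 0.83
[0.5119, 0.3372, 0.1049] 0.64
[0.5717, 0.3308, 0.1074] 0.5
[0.7336, -0.0164, 0.0173] 0.19
Y -130 [-0.0, 0.0, -32.5, -47.7, -243.7, -70.9] [-0.0, 0.0, -32.5, -47.7, -243.7, -193.9]
Y -120 [-0.0, 0.0, -22.5, -48.2, -244.4, -70.9] [-0.0, 0.0, -22.5, -48.2, -244.4, -193.9]
[0.49642905 0.23387231 0.27254063] [ 37.7408844   15.55418986   2.3038916  -10.61938161 -87.45704354
  46.28407938]
jar_a [0.4511, -0.451, 0.0649] 0.77
jar_a [0.396, 0.0289, 0.0869] 0.61
```

View pics/c3.png

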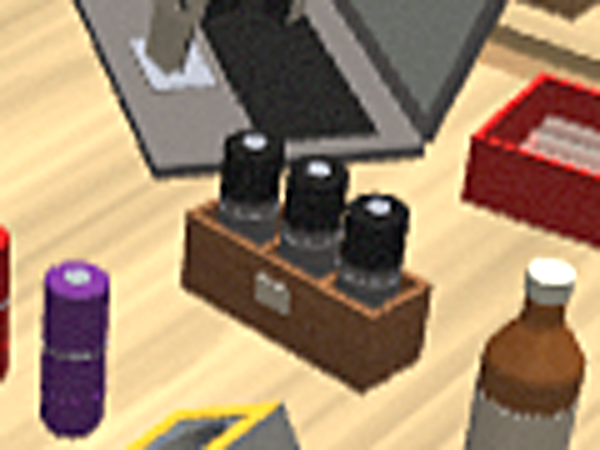

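The crop shows three used cartridges standing level in the crate, the new one in the middle at (315,215). Next is the yellow one.

>>> carry_out([
  [0, 0, -8, -12, -60, -18, 0],
  [0, 0, -16, -24, -120, -35, 0],
  [0, 0, -24, -36, -180, -53, 0],
  [0, 0, -32.5, -47.7, -235, -70, 0],
  [0, 0, -32.5, -47.7, -243.7, -71, 0],
  [0, 0, -32.5, -47.7, -243.7, -71, 0],
  [0, 0, -32.5, -47.7, -243.7, -71, 0],
  [0, 0, -32.5, -47.7, -243.7, -95, 0],
  [0, 0, -32.5, -47.7, -243.7, -95, 0],
])

```text
clock: 16.2
tool_pos: [0.448, -0.0081, 0.176]
orientation: [164.8, -0.1, -129.7]
force: [-0.3, 0.3, 0.3]
opening: 0.0878
```

Run:
```python
from d import *
Y=[.4525,-.013]
print(delta(-15,-130,tcp([*Y,.097],-15,-130)))
o=ctrl.get_obs();T=o['tool_pos'];R=Ro.from_euler('xyz',o['orientation'],degrees=True).as_matrix();v=[]
for n in("scene","top"):
    p=snap(n);q=proj(p,[*Y,.12])[0];u0,v0=int(q[0])-40,int(q[1])-30
    c=cv2.resize(p['pixels'][v0:v0+60,u0:u0+80],None,fx=5,fy=5,interpolation=cv2.INTER_CUBIC)
    for X,col in((T+R@[.044,0,0],(0,255,0)),(T-R@[.044,0,0],(0,255,0)),(T,(0,0,255)),([*Y,.12],(255,0,255))):
        cv2.circle(c,tuple(np.int32((proj(p,X)[0]-[u0-.5,v0-.5])*5)),3,col,-1)
    v.append(c)
cv2.imwrite('pics/y1.png',np.vstack(v)); print(o['joint_pos'])
```

```text
[-0.0, -0.2, -0.3, 0.7, -1.8, -97.4]
[ 13.04732583   9.83839438 -17.60738576 -12.54208574 -72.35575738
  42.03987366]
```

View pics/y1.png

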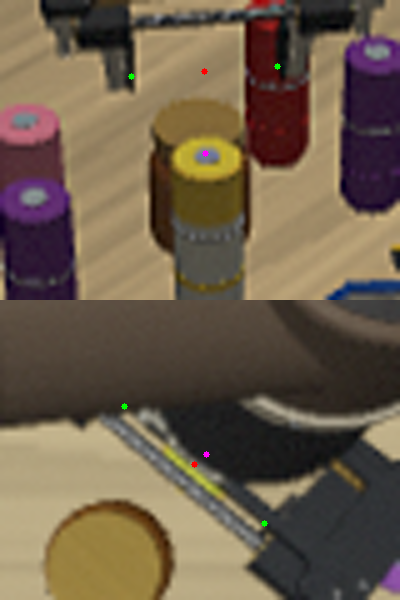

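The crop shows the fingers on both sides of the yellow cap at (205,155), with the jar well clear.

>>> carry_out([
  [0, 0, 0, 0.7, -1.8, -30, 0],
  [0, 0, 0, 0.7, -1.8, -60, 0],
  [0, 0, 0, 0.7, -1.8, -85, 0],
  [0, 0, 0, 0.7, -1.8, -97, 0],
  [0, 0, 0, 0.7, -1.8, -97, 0],
  [0, 0, 0, 0.7, -1.8, -97, 0],
  [0, 0, 0, 0.7, -1.8, -97, 1],
  [0, 0, 0, 0.7, -1.8, -97, 1],
  [0, 0, 0, 0.7, -1.8, -97, 1],
  [0, 0, 0, 0.7, -1.8, -97, 1],
  [0, 0, 0, 0.7, -1.8, -97, 1],
  [0, 0, 0, 0.7, -1.8, -97, 1],
])

```text
clock: 17.8
tool_pos: [0.4494, -0.0111, 0.08]
orientation: [165.0, -0.0, -129.9]
force: [-0.5, -0.6, 0.6]
opening: 0.0436
```

```bash
cat > g.py <<'E'
from d import *
import sys
# after gripping a standing cartridge: foot in the tool frame, then the moves to its holder
x,y=map(float,sys.argv[1:3]);m=MY if sys.argv[3]=='y' else M
o=ctrl.get_obs();R=Ro.from_euler('xyz',o['orientation'],degrees=True);T=o['tool_pos']
print(T,o['orientation'],o['opening'])
jx=R.apply([1,0,0]);F=np.array([x,y,0.]);F+=jx*(jx@(T-F)) # jaws centre it along their axis
F[2]=0;ft=R.inv().apply(F-T);print('foot',F,'in tool',ft);np.save('ft.npy',ft)
for h in(.2,.09,.03,-.061): print(h,place(ft,15,-90,m+h*a))
E
python3 g.py .4525 -.013 y
```

```text
[ 0.44937833 -0.01113707  0.08004285] [ 1.64967611e+02 -8.28141504e-03 -1.29871078e+02] 0.0436192076738774
foot [ 0.45212628 -0.01344743  0.        ] in tool [-1.21790852e-11 -2.42275646e-02  7.63725849e-02]
0.2 [-10.4, -28.8, 38.9, 6.5, 93.3, 248.7]
0.09 [-10.4, -28.8, 38.9, 61.5, 93.6, 153.4]
0.03 [-10.4, -28.8, 38.9, 91.5, 93.8, 101.4]
-0.061 [-10.4, -28.8, 38.9, 137.0, 94.0, 22.6]
```

>>> carry_out([
  [0, 0, 0, 0, 0, 25, 1],
  [0, 0, 0, 0, 0, 70, 1],
  [0, 0, 0, 0, 0, 120, 1],
  [0, 0, 0, 0, 10, 170, 1],
  [-2, -6, 8, 2, 30, 210, 1],
  [-4.2, -11.5, 15.5, 4, 55, 235, 1],
  [-6.2, -17.3, 23.3, 6, 75, 248, 1],
  [-8.3, -23, 31, 6.5, 90, 248.7, 1],
  [-10.4, -28.8, 38.9, 6.5, 93.3, 248.7, 1],
  [-10.4, -28.8, 38.9, 24, 93.4, 217, 1],
  [-10.4, -28.8, 38.9, 44, 93.5, 184, 1],
  [-10.4, -28.8, 38.9, 61.5, 93.6, 153.4, 1],
  [-10.4, -28.8, 38.9, 78, 93.7, 125, 1],
  [-10.4, -28.8, 38.9, 84, 93.8, 114.4, 1],
  [-10.4, -28.8, 38.9, 84, 93.8, 114.4, 1],
  [-10.4, -28.8, 38.9, 84, 93.8, 114.4, 1],
])

```text
clock: 19.8
tool_pos: [0.5335, 0.0829, 0.1956]
orientation: [-164.9, 0.1, -90.0]
force: [0.3, -0.2, -1.2]
opening: 0.0436
```

```bash
cat > v.py <<'E'
from d import *
from fit import cyl
import sys
m=MY if sys.argv[1]=='y' else M
o=ctrl.get_obs();ft=np.load('ft.npy');R=Ro.from_euler('xyz',o['orientation'],degrees=True)
f=R.apply(ft)+o['tool_pos'];ax=R.apply([0,np.sin(np.deg2rad(15)),-np.cos(np.deg2rad(15))])
print(o['tool_pos'],o['orientation'],o['opening'],o['force'],'foot rel mouth along/x/y',(f-m)@a,(f-m)-((f-m)@a)*a,'axis',ax)
for h in(.01,-.02,-.061): print(h,place(ft,15,-90,m+h*a))
v=[]
for n in("scene","top"):
    p=snap(n);q=proj(p,m)[0];u0,v0=int(q[0])-40,int(q[1])-30
    c=cv2.resize(p['pixels'][v0:v0+60,u0:u0+80],None,fx=6,fy=6,interpolation=cv2.INTER_CUBIC)
    for b,s,r in((f,.008,.022),(f,.06,.022),(f,.12,.022),(m,0,.024)):
        cv2.polylines(c,[np.int32((proj(p,cyl(b,ax if b is f else a,s,s,r)[:32])-[u0-.5,v0-.5])*6)],True,(255,0,255) if b is f else (0,255,0),1)
    v.append(c)
im=np.vstack(v);cv2.imwrite(sys.argv[2],cv2.resize(im,None,fx=600/im.shape[0],fy=600/im.shape[0]))
E
python3 v.py y pics/y2.png
```

```text
[0.5334751  0.08288349 0.19563766] [-1.64938535e+02  7.91580794e-02 -9.00193682e+01] 0.04359031233406225 [ 0.25027608 -0.20164101 -1.24178939] foot rel mouth along/x/y 0.04594089788751651 [0.00068668 0.00037691 0.00039956] axis [-0.50092913 -0.0010264   0.8654877 ]
0.01 [-0.1, 0.1, 0.0, 17.4, -0.2, -31.5]
-0.02 [-0.1, 0.1, 0.0, 32.4, -0.1, -57.5]
-0.061 [-0.1, 0.1, 0.0, 52.9, -0.0, -93.0]
```

View pics/y2.png

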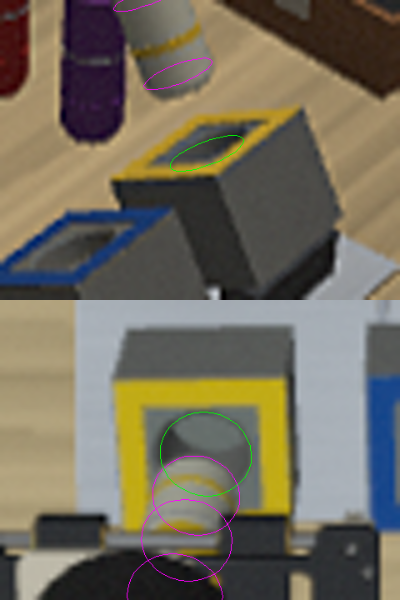

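The crop shows the yellow cartridge's foot at (185,80) over the yellow bore at (207,150), aligned in both views to about 1 px. I'll insert it in stages.

>>> carry_out([
  [0, 0, 0, 8, 0, -14, 1],
  [0, 0, 0, 17.4, -0.2, -31.5, 1],
  [0, 0, 0, 23, -0.2, -41, 1],
  [0, 0, 0, 28, -0.1, -50, 1],
  [0, 0, 0, 32.4, -0.1, -57.5, 1],
  [0, 0, 0, 32.4, -0.1, -57.5, 1],
  [0, 0, 0, 32.4, -0.1, -57.5, 1],
])

```text
clock: 20.78
tool_pos: [0.5659, 0.0826, 0.1373]
orientation: [-165.0, 0.1, -90.0]
force: [0.4, 0.5, -1.2]
opening: 0.0434
```

>>> carry_out([
  [0, 0, 0, 5, 0, -8.7, 1],
  [0, 0, 0, 10, 0, -17.3, 1],
  [0, 0, 0, 15, 0, -26, 1],
  [0, 0, 0, 18, 0, -31, 1],
  [0, 0, 0, 18, 0, -31, 1],
])

```text
clock: 21.4
tool_pos: [0.5841, 0.0825, 0.1057]
orientation: [-165.0, 0.0, -90.0]
force: [1.6, 0.2, -1.2]
opening: 0.0435
```

>>> carry_out([
  [0, 0, 0, 1.5, 0, -2.6, 1],
  [0, 0, 0, 3, 0, -5.2, 1],
  [0, 0, 0, 3.5, 0, -6.1, 1],
  [0, 0, 0, 3.5, 0, -6.1, 1],
])

```text
clock: 21.9
tool_pos: [0.5871, 0.0824, 0.1032]
orientation: [-164.9, 0.0, -90.0]
force: [-25.6, 0.4, 38.0]
opening: 0.044
```

>>> carry_out([
  [0, 0, 0, -1.5, 0, 3, 1],
  [0, 0, 0, -1.5, 0, 3, 0],
  [0, 0, 0, -1.5, 0, 3, 0],
  [0, 0, 0, -1.5, 0, 3, 0],
  [0, 0, 0, -1.5, 0, 3, 0],
  [0, 0, 0, -15, 0, 26, 0],
  [0, 0, 0, -35, 0, 60, 0],
  [0, 0, 0, -55, 0, 95, 0],
  [0, 0, 0, -75, 0, 130, 0],
  [0, 0, 0, -75, 0, 130, 0],
])

```text
clock: 23.15
tool_pos: [0.5127, 0.0834, 0.2331]
orientation: [-164.7, 0.2, -90.0]
force: [-0.3, 0.3, 0.3]
opening: 0.0876
```

```bash
cat > s.py <<'E'
from fit import *
from d import M,MY,a
import sys
np.set_printoptions(precision=4,suppress=True)
m,lab=(MY,'fresh_yellow') if sys.argv[1]=='y' else (M,'fresh_blue')
for n in("scene","top"):
    p=snap(n);p['name']=n;k=mask(p,lab,m+.03*a)
    if k is None: continue
    s=msup(k)
    # axial slide along the bore plus sideways shift, against the modelled seated one
    r=least_squares(lambda q:sup(p,cyl(m+[0,q[1],0],a,.002,q[0]))-s,[.056,0],loss='soft_l1',x_scale=.01,diff_step=1e-3)
    print(n,'stands out',r.x[0],'y',r.x[1],np.sqrt(np.mean(r.fun**2)))
E
python3 s.py y
python3 - <<'E'
from d import *
J=np.array([.428,-.437]);B=np.array([.4465,-.3655]);print('jar dir',np.rad2deg(np.arctan2(*(J-B)[::-1])))
for yaw in(-90,):pass
h=np.rad2deg(np.arctan2(*(B-J)[::-1]));print(h)
for yaw in(-15,-30,-45,-60): print(yaw,delta(-15,yaw,tcp([*B,.22],-15,yaw)),delta(-15,yaw,tcp([*B,.097],-15,yaw)))
print(ctrl.get_obs()['tool_pos'],ctrl.get_obs()['joint_pos'])
E
```

```text
no mask fresh_yellow scene 22.33555005197036
top stands out 0.06302192690737314 y 0.0003454159127795348 0.5043588830046882
jar dir -104.50664159752435
75.49335840247565
-15 [-19.5, 25.5, 73.2, -66.8, -452.5, -27.2] [-19.5, 25.5, 73.2, -66.8, -452.5, -150.2]
-30 [-15.6, 27.1, 58.6, -68.0, -452.0, -27.2] [-15.6, 27.1, 58.6, -68.0, -452.0, -150.2]
-45 [-11.7, 28.3, 44.0, -69.0, -451.3, -27.2] [-11.7, 28.3, 44.0, -69.0, -451.3, -150.2]
-60 [-7.8, 29.2, 29.4, -69.8, -450.2, -27.2] [-7.8, 29.2, 29.4, -69.8, -450.2, -150.2]
[0.51199146 0.0822854  0.22883202] [ 37.54490196  -3.69403779 -34.85567164  12.27473016 -47.59027171
  45.00577733]
```

Run:
```python
from fit import *
from d import M,MY,a
MG=2*M-MY; v=[]
for n in("scene","top"):
  for t in range(2):
    p=snap(n);p['name']=n
    for lab,m in(('fresh_yellow',MY),('green',MG)):
        ds=[(d,l) for l in((lab,'used','fresh_blue') if lab!='green' else (lab,)) for d in ctrl.outline_of(p,l)]
        q=proj(p,m+.03*a)[0]
        for d,l in ds:
            vv,uu=np.nonzero(d['pixels'])
            if len(uu)<15 or np.hypot(uu.mean()-q[0],vv.mean()-q[1])>12: continue
            s=msup(d['pixels'])
            r=least_squares(lambda q:sup(p,cyl(m+[0,q[1],0],a,.002,q[0]))-s,[.056,0],loss='soft_l1',x_scale=.01,diff_step=1e-3)
            print(n,lab,l,len(uu),'out %.4f y %.4f rms %.2f'%(*r.x,np.sqrt(np.mean(r.fun**2))))
  q=proj(p,M+.02*a)[0];u0,v0=int(q[0])-70,int(q[1])-50 
  c=cv2.resize(p['pixels'][v0:v0+90,u0:u0+150],None,fx=5,fy=5,interpolation=cv2.INTER_CUBIC)
  for m in(MY,MG):
    for s in(0,.056):
        cv2.polylines(c,[np.int32((proj(p,cyl(m,a,s,s,.022)[:32])-[u0-.5,v0-.5])*5)],True,(255,0,255),1)
  v.append(c)
im=np.vstack(v);cv2.imwrite('pics/s1.png',cv2.resize(im,(500,600)))
```

```text
scene fresh_yellow fresh_yellow 275 out 0.0565 y -0.0011 rms 0.76
scene green green 426 out 0.0609 y -0.0013 rms 0.73
scene fresh_yellow fresh_yellow 294 out 0.0581 y 0.0015 rms 0.53
scene green green 427 out 0.0592 y 0.0014 rms 0.80
top fresh_yellow fresh_yellow 408 out 0.0668 y 0.0017 rms 0.46
top green green 363 out 0.0584 y 0.0008 rms 0.66
top fresh_yellow fresh_yellow 385 out 0.0638 y 0.0002 rms 0.39
top green green 399 out 0.0630 y 0.0016 rms 0.80
```

View pics/s1.png

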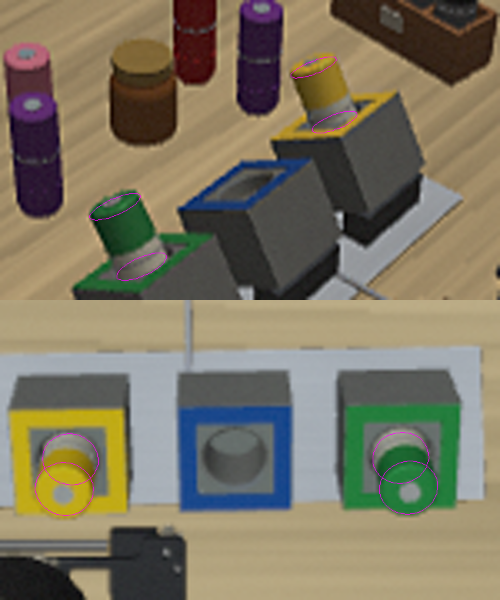

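The crop shows the yellow cartridge at (320,90) standing out of its bore as far as the green one does at (125,230), and the drawn rings match both, so it is home. Now the blue one.

>>> carry_out([
  [0, 0, 0, -5, -40, 5, 0],
  [-2, 5, 8, -15, -90, 5, 0],
  [-4, 10, 15, -25, -145, 0, 0],
  [-6, 15, 23, -40, -205, -5, 0],
  [-8, 20, 31, -50, -265, -10, 0],
  [-10, 25, 39, -60, -325, -15, 0],
  [-11.7, 28.3, 44, -69, -385, -20, 0],
  [-11.7, 28.3, 44, -69, -430, -27, 0],
  [-11.7, 28.3, 44, -69, -451, -27, 0],
  [-11.7, 28.3, 44, -69, -451, -27, 0],
  [-11.7, 28.3, 44, -69, -451, -45, 0],
  [-11.7, 28.3, 44, -69, -451, -45, 0],
  [-11.7, 28.3, 44, -69, -451, -45, 0],
])

```text
clock: 25.98
tool_pos: [0.4439, -0.3679, 0.1857]
orientation: [165.1, 0.0, -44.9]
force: [-0.4, 0.1, -0.2]
opening: 0.0875
```

Run:
```python
from fit import *
from d import *
for n in("scene","top"):
    p=snap(n);p['name']=n
    m=mask(p,'fresh_blue',[.447,-.365,.06])
    if m is not None: s=msup(m);print(n,solve(lambda q:sup(p,cyl([q[0],q[1],0],[0,0,1],0,.12))-s,[.447,-.365]))
B=[.4465,-.3655]
print(delta(-15,-45,tcp([*B,.097],-15,-45)));o=ctrl.get_obs();print(o['tool_pos'],o['orientation'],o['joint_pos'])
```

```text
scene (array([ 0.44929173, -0.36663051]), np.float64(0.5133918826953652))
no mask fresh_blue top None
[-0.1, 0.1, -0.0, -0.7, -0.8, -106.9]
[ 0.44369811 -0.36822587  0.18553855] [ 1.65164307e+02 -4.76267204e-03 -4.49783157e+01] [-12.05024781  15.16586166 -19.86069027  13.85663912 -63.8385549
 139.97221786]
```

>>> carry_out([
  [0, 0, 0, -0.7, -0.8, -35, 0],
  [0, 0, 0, -0.7, -0.8, -70, 0],
  [0, 0, 0, -0.7, -0.8, -95, 0],
  [0, 0, 0, -0.7, -0.8, -107, 0],
  [0, 0, 0, -0.7, -0.8, -107, 0],
  [0, 0, 0, -0.7, -0.8, -107, 0],
  [0, 0, 0, -0.7, -0.8, -107, 1],
  [0, 0, 0, -0.7, -0.8, -107, 1],
  [0, 0, 0, -0.7, -0.8, -107, 1],
  [0, 0, 0, -0.7, -0.8, -107, 1],
  [0, 0, 0, -0.7, -0.8, -107, 1],
  [0, 0, 0, -0.7, -0.8, -107, 1],
])

```text
clock: 27.68
tool_pos: [0.4426, -0.3693, 0.0778]
orientation: [165.1, 0.1, -45.0]
force: [0.4, 0.3, 0.1]
opening: 0.0436
```

```bash
python3 g.py .4465 -.3655 b
```

```text
[ 0.44256842 -0.36926404  0.07784042] [ 1.65129980e+02  5.20054724e-02 -4.50059086e+01] 0.04357097695960385
foot [ 0.44636668 -0.36536665  0.        ] in tool [ 1.55347505e-10 -2.52353640e-02  7.38371454e-02]
0.2 [11.7, -28.3, -44.0, 13.5, 321.5, 248.1]
0.09 [11.7, -28.3, -44.0, 68.5, 321.7, 152.9]
0.03 [11.7, -28.3, -44.0, 98.5, 321.9, 100.9]
-0.061 [11.7, -28.3, -44.0, 144.0, 322.1, 22.1]
```

>>> carry_out([
  [0, 0, 0, 0, 0, 25, 1],
  [0, 0, 0, 0, 0, 75, 1],
  [0, 0, 0, 0, 0, 130, 1],
  [0, 0, 0, 0, 20, 180, 1],
  [2, -5, -7.5, 2, 55, 225, 1],
  [4, -10, -15, 4, 100, 245, 1],
  [6, -15, -22.5, 6, 150, 250, 1],
  [8, -20, -30, 8, 200, 250, 1],
  [10, -25, -38, 11, 250, 250, 1],
  [11.7, -28.3, -44, 13, 295, 248, 1],
  [11.7, -28.3, -44, 13.5, 321.5, 248, 1],
  [11.7, -28.3, -44, 31, 321.6, 218, 1],
  [11.7, -28.3, -44, 50, 321.7, 185, 1],
  [11.7, -28.3, -44, 68.5, 321.7, 153, 1],
  [11.7, -28.3, -44, 83, 321.8, 128, 1],
  [11.7, -28.3, -44, 90, 321.9, 115, 1],
  [11.7, -28.3, -44, 90, 321.9, 115, 1],
  [11.7, -28.3, -44, 90, 321.9, 115, 1],
])

```text
clock: 29.92
tool_pos: [0.5327, -0.0473, 0.1939]
orientation: [-164.9, 0.1, -90.0]
force: [-0.2, 0.3, -0.8]
opening: 0.0431
```

```bash
python3 v.py b pics/b2.png
```

```text
[ 0.53266429 -0.04731697  0.19389615] [-1.64944215e+02  5.22354867e-02 -9.00258795e+01] 0.04314162533661179 [-0.19690831  0.25477302 -0.79717886] foot rel mouth along/x/y 0.047328083105726046 [0.00027737 0.00014071 0.00016261] axis [-5.00843260e-01 -5.62872359e-04  8.65537817e-01]
0.01 [-0.1, 0.1, 0.0, 18.4, -0.0, -32.4]
-0.02 [-0.1, 0.1, 0.0, 33.4, 0.1, -58.4]
-0.061 [-0.1, 0.1, 0.0, 53.9, 0.2, -93.9]
```

View pics/b2.png

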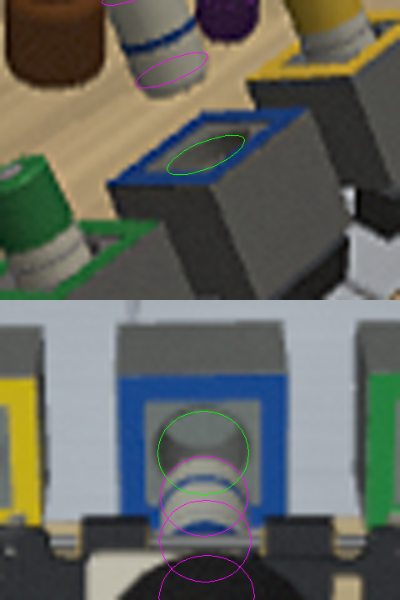

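The crop shows the blue cartridge's foot at (180,75) lined up over the blue bore at (207,153), the same picture as the yellow one gave. I'll insert it.

>>> carry_out([
  [0, 0, 0, 9, 0, -15, 1],
  [0, 0, 0, 18.4, 0, -32.4, 1],
  [0, 0, 0, 24, 0, -42, 1],
  [0, 0, 0, 29, 0, -50.5, 1],
  [0, 0, 0, 33.5, 0, -58.4, 1],
  [0, 0, 0, 38.5, 0, -67, 1],
  [0, 0, 0, 43.5, 0.1, -76, 1],
  [0, 0, 0, 48, 0.1, -84, 1],
  [0, 0, 0, 51, 0.2, -89, 1],
  [0, 0, 0, 51, 0.2, -89, 1],
])

```text
clock: 31.28
tool_pos: [0.5848, -0.0469, 0.1038]
orientation: [-164.9, 0.1, -90.0]
force: [7.9, -1.5, -2.0]
opening: 0.0436
```

>>> carry_out([
  [0, 0, 0, 1.5, 0, -2.6, 1],
  [0, 0, 0, 3, 0, -5.2, 1],
  [0, 0, 0, 3, 0, -5.2, 1],
])

```text
clock: 31.65
tool_pos: [0.5865, -0.0477, 0.1014]
orientation: [-164.9, 0.0, -90.0]
force: [-13.9, -0.9, 31.5]
opening: 0.0437
```

>>> carry_out([
  [0, 0, 0, -1, 0, 2, 1],
  [0, 0, 0, -1, 0, 2, 0],
  [0, 0, 0, -1, 0, 2, 0],
  [0, 0, 0, -1, 0, 2, 0],
  [0, 0, 0, -1, 0, 2, 0],
  [0, 0, 0, -15, 0, 26, 0],
  [0, 0, 0, -35, 0, 60, 0],
  [0, 0, 0, -55, 0, 95, 0],
  [0, 0, 0, -75, 0, 130, 0],
  [0, 0, 0, -100, 0, 140, 0],
  [0, 0, 0, -100, 0, 140, 0],
  [0, 0, 0, -100, 0, 140, 0],
])

```text
clock: 33.15
tool_pos: [0.4867, -0.0471, 0.2385]
orientation: [-165.0, 0.0, -90.0]
force: [-0.7, 0.0, 0.4]
opening: 0.0877
```

Run:
```python
from fit import *
from d import M,MY,a
MG=2*M-MY; acc={}
for n in("scene","top"):
  for t in range(5):
    p=snap(n);p['name']=n
    for lab,m in(('fresh_yellow',MY),('fresh_blue',M),('green',MG)):
        q=proj(p,m+.03*a)[0]
        for d in ctrl.outline_of(p,lab):
            vv,uu=np.nonzero(d['pixels'])
            if len(uu)<150 or np.hypot(uu.mean()-q[0],vv.mean()-q[1])>12: continue
            s=msup(d['pixels'])
            r=least_squares(lambda q:sup(p,cyl(m+[0,q[1],0],a,.002,q[0]))-s,[.056,0],loss='soft_l1',x_scale=.01,diff_step=1e-3)
            acc.setdefault((n,lab),[]).append(r.x*1000)
  print(n,'used',[np.round(d['centre'],3).tolist() for d in ctrl.search_frame(p,'used')[:4]],'jar',[np.round(d['centre'],3).tolist() for d in ctrl.search_frame(p,'jar_a')[:2]])
for k,v in acc.items(): print(k,len(v),'out,y mm',np.median(v,0).round(1))
o=ctrl.get_obs();print(o['clock'],o['force'],o['opening'],o['tool_pos'])
```

```text
scene used [[0.57, 0.329, 0.106], [0.514, 0.334, 0.103], [0.455, 0.344, 0.104]] jar [[0.45, -0.451, 0.066], [0.412, 0.02, 0.059]]
top used [[0.442, 0.349, 0.13], [0.558, 0.337, 0.127], [0.497, 0.343, 0.129]] jar [[0.429, -0.428, 0.09], [0.401, 0.049, 0.091]]
('scene', 'fresh_yellow') 4 out,y mm [58.6  0.1]
('scene', 'fresh_blue') 4 out,y mm [57.7  0.2]
('scene', 'green') 5 out,y mm [57.7  0.3]
('top', 'fresh_yellow') 5 out,y mm [64.6  0.5]
('top', 'fresh_blue') 5 out,y mm [59.6  0.6]
('top', 'green') 5 out,y mm [59.8  0.8]
35.35 [-0.7587113  -0.39387972  0.24646645] 0.08766532623893296 [ 0.48655335 -0.047146    0.23868585]
```

The outlines show blue level with green. Yellow reads 1 mm (scene) and 5 mm (top) higher, possibly because its cap blends into the yellow frame. I'll check with the grey dot on each cap top instead.

Run:
```python
from fit import *
from d import M,MY,a
MG=2*M-MY
for n in("scene","top"):
    p=snap(n);im=cv2.resize(p['pixels'],None,fx=4,fy=4,interpolation=cv2.INTER_CUBIC).astype(float)
    for lab,m in(('yellow',MY),('blue',M),('green',MG)):
        q=proj(p,m+.056*a)[0];u,v=np.int32((q+.5)*4)
        w=im[v-22:v+23,u-22:u+23];sat=(w.max(2)-w.min(2))/(w.max(2)+1);k=(sat<.3)&(w.max(2)>100)
        nn,l,st,ce=cv2.connectedComponentsWithStats(k.astype(np.uint8))
        c=[(np.round((ce[i]-22)/4,2).tolist(),int(st[i,4])) for i in range(1,nn) if st[i,4]>15]
        dpx=proj(p,m+.061*a)[0]-q
        print(n,lab,'dot - predicted px',c,'5 mm more along the bore =',dpx.round(2))
```

```text
scene yellow dot - predicted px [([-1.18, -1.49], 81)] 5 mm more along the bore = [-0.57 -1.48]
scene blue dot - predicted px [([-0.18, -2.68], 311)] 5 mm more along the bore = [-0.64 -1.55]
scene green dot - predicted px [([-0.89, -1.84], 173)] 5 mm more along the bore = [-0.72 -1.63]
top yellow dot - predicted px [([-0.44, 1.54], 404)] 5 mm more along the bore = [-0.17  0.83]
top blue dot - predicted px [([0.08, 0.98], 456)] 5 mm more along the bore = [0.02 0.83]
top green dot - predicted px [([0.41, 1.36], 480)] 5 mm more along the bore = [0.22 0.83]
```

The dots put yellow within about 1 mm of the seated green one in both views, so I'm handing in.

```bash
python3 -c "
from plant import ctrl
print(ctrl.close_job(), ctrl.get_obs()['clock'])"
```

```text
the job is handed in; nothing more can be done
the job is handed in; nothing more can be done
```

I took the used cartridge out of the blue holder and stood it in the middle crate pocket. I then put the blue and yellow cartridges into their holders, pressed each until it met the bottom of the bore, and released them. The job was handed in at about 35 s of the 72 s allowed; no verdict is reported.

**First grip failed:** with the tool aligned to the bore, joints 3 and 5 hit their limits and only the cap's edge was held. I let go and gripped again with the tool tipped 15° to the cartridge, and used that angle for all three.

**Last checks:**
- **Crate:** three black caps stood level in it.
- **Seating:** pressing each new cartridge home gave a clear stop, about 46 N for yellow and 34 N for blue. The outlines put blue level with the seated green one in both views.
- **Yellow:** its outline read about 5 mm high in the top view but only 1 mm in the scene view. I put that down to its cap blending into the yellow frame, because the dot on its cap was within about 1 mm of the green one's in both views.
- **Blue:** its cap dot was less consistent in the scene view, reading about 3 mm higher than green there but about 2 mm lower in the top view.
- **Jars:** the top view agreed with the start to about 9 mm. The scene view put the amber jar (jar_b) about 20 mm off, probably because the arm partly hid it. I did not recheck the bottle, meter or screwdriver.
- **Gripper:** open, raised clear, and reading under 1 N.

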